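# Set up the climate display beside the spectrometer

### The job

The small room-climate display is parked upright in its cradle. While it still sits in the cradle, swing the kickstand leg on its back fully open by the pull tab; then lift the display out and stand it gently in the middle of the dark rubber mat, leaning back on its leg, square with the mat and with the screen facing away from the robot. Let go of it and leave the sample case, the jar and the barcode scanner where they are.

Things in the scene. Friction and masses are not known exactly. Their poses are not given: they have to be found in the camera images.
- display: White unit 15 mm thick (x) x 110 wide (y) x 130 tall (z), about 0.3 kg. Origin: centre of underside; +x = out of the screen; back (x = -7.5) carries the leg and faces the robot at first. Top 30 mm is bare on both faces: pinch it from above across the 15 mm. On the open leg it rests on its lower back edge and the foot, leaning back 0.36 rad; under about 0.1 rad it rocks onto its flat base.
- leg (a joint): Kickstand hinge: 0 = folded flat on the display's back, 0.70 rad = fully open at its stop. Friction 0.05 N m: it stays where left. Axis: display's y, through point leg_hinge; opening swings the leg's lower end away from the back (to display -x: a positive turn about +y). Leg 40 mm wide, 6 thick, 93 long, about 30 g, hangs down from the hinge when folded.
- leg_hinge (a point): Point on the leg's hinge axis, mid-width, at (-11.5, 0, 95) mm in the display's frame.
- tab (a point): Point in the leg's pull tab, 45 mm down from the hinge axis. Tab: 12 mm wide (y), 16 tall, sticking out 40 at right angles from the leg's outer face; the point is mid-width, mid-height, 11 mm from its end. With the leg folded: (-43.5, 0, 50) mm in the display's frame. Pinch it across the 12 mm, tool tilted some 25 degrees (coming from the robot's side) so a wide gripper clears the display above.
- foot (a point): Centre of the leg's round rubber foot (radius 3 mm, 40 mm wide), 90 mm from the hinge axis; when it rests on the mat this point is 3 mm above the mat.
- heel (a point): Middle of the display's lower back edge, on which it rests when leaning back on the leg: display-frame (-7.5, 0, 0) mm. When standing, the foot is 67 mm behind it (the footprint); the middle of the mat should lie about midway between heel and foot.
- cradle: Fixed black cradle, base 60 x 126 mm (x, y), 8 thick. Origin: centre of underside; axes as the display parked in it, +x away from the robot, turned up to 19 degrees. The display stands on the base between a front wall (top 32 mm over the desk) and two rear corner lugs (top 28; middle 92 mm free for the leg), end walls 26 high, 1 to 3 mm play. It comes out straight up after 25 mm.
- mat: Fixed dark rubber mat, 160 (x) x 200 (y) x 3 mm. Origin: centre of its underside; +x points away from the robot, turned up to 19 degrees. The display's y should be parallel to the mat's y, its screen to the mat's +x.
- case: Grey and white sample case, 70 x 90 x 24 mm, loose bystander. Origin at the centre of its underside.
- jar: White screw-cap sample jar, 42 mm across, 38 mm tall, loose bystander. Origin at the centre of its underside.
- scanner: Black barcode scanner on a round foot (84 mm across), 130 mm tall, loose bystander. Origin at the centre of its underside.

How it is judged (in metres and radians):
On the way, in this order (a step that is already met when the one before it is completed fails the run):
1. the leg is swung fully open while the display sits in the cradle (value of joint leg above 0.6 rad and z of display in the frame of cradle below 0.018 m and horizontal distance between display and cradle below 0.015 m), for 0.2 s.
2. the display is lifted out of the cradle (z of display in the frame of cradle above 0.035 m), for 0.1 s.
3. the display stands on the mat (value of joint leg above 0.52 rad and x of heel in the frame of mat between 0 and 0.068 m and x of foot in the frame of mat between -0.068 and 0 m and y of heel in the frame of mat between -0.043 and 0.043 m and y of foot in the frame of mat between -0.05 and 0.05 m and z of heel in the frame of mat between -0.002 and 0.007 m and z of foot in the frame of mat between 0.001 and 0.011 m and angle between the y axis of display and the y axis of mat, either way round below 0.26 rad and angle between display's own z axis and vertical between 0.22 and 0.46 rad and linear speed of display below 0.02 m/s and angular speed of display below 0.1 rad/s), for 0.2 s.
At the end, for the whole second after the job is handed in: Display still on mat on lower back edge and foot, leaning 0.22-0.46 rad, leg over 0.52 rad, released; screen to mat +x, square within 0.26 rad; in mat frame heel x 0 to 68 mm, foot x -68 to 0 mm, y of heel within 43 and foot within 50 mm. Bystanders within 25 mm of their start (all of step 3); the robot touches nothing.
It fails at once if a bystander (case, jar or scanner) is moved by more than 25 mm (distance of any of case, jar, scanner from where it was at the start of the episode above 0.025 m).
It fails at once if the display is dropped or banged onto the mat (coming down on it faster than 0.4 m/s) (linear speed of display above 0.4 m/s and horizontal distance between display and mat below 0.12 m and z of heel in the frame of mat below 0.025 m).
It also fails if it takes over 58 s, if anything falls off the work surface, if the arm or the gripper's body presses on something with over 40 N, if the wrist force passes 120 N, or if a joint passes its speed limit or range.

### The arm

A 6-joint arm with a two-finger parallel gripper is mounted at the origin on the work surface. World frame = base frame: x ahead of the robot, y to its left, z up, the work surface at z = 0. Lengths are in mm, angles in rad, forces in N, time in s.
With the tool pointing down it reaches from about 275 to 750 mm from the base axis. Payload 10.2 kg.
Tool frame: the origin (TCP) lies at the very end of the fingers, on their centre line; the grasp point (between the pads) lies grasp_offset behind it (grasp_offset is the distance from the TCP to the grasp point, in mm); y points along the fingers, z is the direction in which the jaws open and shut, and the axes are right-handed (so a half turn about y gives the same grasp; the last joint's range is limited). The gripper opens to 88 mm and grips with 3 to 60 N. Pads are 18 mm wide; open, the fingers measure 123 mm over their backs; the gripper's body (75 mm by 187 mm) begins 45 mm behind the grasp point.
Start: joints at [-1.335, 0.313, 1.498, -0, 1.331, -0.223], TCP at [232.497, -470.719, 238.72] pointing down, gripper open.
Joint ranges: [-2.94, 2.94], [-0.97, 2.17], [0.19, 2.56], [-1.23, 4.37], [0.02, 3.11], [-2.88, 2.88]. Speed limits (rad/s): [2.39, 2.39, 3.01, 3.14, 3.14, 3.14].

### API

Orientations are given as a unit quaternion [w, x, y, z].
In Python, from cell import * gives the robot as it stands.
- The arm moves only by the shell command python3 -m inch 'ROWS' [FORCE]. ROWS is JSON, a list of rows, each a list of 3 entries, a list of its own where there are three numbers: the opening, from 0 (shut) to 1 (fully open), then the shift along the tool's x, y, z in cm, then the turn, a rotation vector about the tool's x, y, z in degrees. A call has 1 to 8 rows; each row shifts and turns the commanded pose from where the row before left it, along the tool's axes as they then stand; what a row does not reach is not made up. A row lasts 1/12 s, in which the tool goes at most 41.7 mm and 7.16 degrees, less where a joint would pass 70% of its speed; a pose out of reach is approached as far as the arm can. A call with a gripper value outside its range is refused whole. The fingers move at their own pace and stop on an object; FORCE is the grip in N (left out, the last holds). Time passes only in rows, so rows that do not move let the fingers close. It gives the time, the measured TCP pose, the force and the opening at its end, in the units of the state.
- get_obs(): the state, without advancing time (a new reading comes with each control period).
- snapshot(name): name is "scene" or "top" or "wrist"; returns (picture, depth): 400x640x3 uint8, red, green, blue; 400x640 float32, mm along the optical axis (not along the pixel's ray), 0 where there is no reading.
- camera_model(name): a dict with "K" (3x3 intrinsics, pixels), "dist_coeffs" ([k1, k2, p1, p2, k3] as OpenCV has them; the pictures are not rectified), "rvec" (rotation vector, rad) and "tvec" (3), from world to camera coordinates, as OpenCV has them. Camera axes: x right, y down, z forward; pixel columns grow to the right and rows downward; lengths in mm; the calibration is good to about 2 mm. A picture is of the moment at which its call begins: read the wrist's pose just before it. camera_model takes no time and is no camera call; for the wrist camera it gives the pose at the moment of the call.
- hand_in(): hands the job in, once; it reports no verdict.
The state is a dict: "time": time; "q": joint angles; "joint_velocities": joint speeds; "effort": joint torques, N m; "ee_pos": TCP position; "orientation": TCP orientation; "ft_force": force on the tool from outside, world axes, zero at the start; "torque": the same for the moment, N m; "finger_gap": finger opening in mm.
Only numpy, scipy, OpenCV 4.12 (cv2) and the standard library are available. Lean on these libraries where they do the work, as an engineer would, in place of code of your own. Each camera call takes 0.05 s, during which the arm holds its last target.

## Working session

There is one attempt and no reset: what is moved stays moved. The work goes in short steps, Python scripts to look and compute and a shell command to move; the robot and the scene stay as the last step left them, time stands still between calls to the robot, and variables do not carry over. Pictures are saved under pics/ and viewed, and the job is handed in when it is done.

```bash
ls; mkdir -p pics; python3 - <<'E'
from cell import *
import cv2
o=get_obs();print(o)
for n in("scene","top","wrist"):
    p,d=snapshot(n);cv2.imwrite(f"pics/{n}0.png",p[:,:,::-1]);
    import numpy as np;np.save(f"pics/{n}0_d.npy",d);
    m=camera_model(n);print(n,m)
E
```

```text
pics
{'time': 0.0, 'q': array([-1.33542089e+00,  3.13460406e-01,  1.49846358e+00, -2.51577489e-05,
        1.33097185e+00, -2.23406651e-01]), 'joint_velocities': array([ 0.00022983, -0.00110108, -0.00060332,  0.00167426, -0.00186724,
        0.0008615 ]), 'effort': array([-1.29668020e-03, -4.02213943e+01, -2.52263457e+01,  6.94447942e-02,
        3.54095944e-02, -1.10163337e-04]), 'ee_pos': array([ 232.41986677, -470.4698594 ,  238.14576293]), 'orientation': array([ 0.1607758 , -0.16079859,  0.68904421, -0.68812284]), 'ft_force': array([ 0.50485571, -0.97473201, -0.51271992]), 'torque': array([ 0.03412267, -0.03235138,  0.01673928]), 'finger_gap': 88.33150685547947}
scene {'K': array([[496.00801362,   0.        , 319.89043447],
       [  0.        , 496.00801362, 196.19545734],
       [  0.        ,   0.        ,   1.        ]]), 'dist_coeffs': array([0.01840387, 0.        , 0.        , 0.        , 0.        ]), 'rvec': array([ 1.78321924,  1.89517764, -0.64625345]), 'tvec': array([  39.64954984, -441.23781208, 1455.03948457])}
top {'K': array([[396.75579467,   0.        , 320.54984124],
       [  0.        , 396.75579467, 195.79117873],
       [  0.        ,   0.        ,   1.        ]]), 'dist_coeffs': array([-0.06614239,  0.        ,  0.        ,  0.        ,  0.        ]), 'rvec': array([ 2.12683241, -2.10298859,  0.17263568]), 'tvec': array([-8.73574352e-01,  6.47876807e+02,  8.75492510e+02])}
wrist {'K': array([[295.26221346,   0.        , 318.19216472],
       [  0.        , 295.26221346, 198.73103198],
       [  0.        ,   0.        ,   1.        ]]), 'dist_coeffs': array([-0.03288592,  0.        ,  0.        ,  0.        ,  0.        ]), 'rvec': array([-2.43086656,  1.51196733,  0.24106516]), 'tvec': array([-524.55630508,  -41.29231428,  389.59961641])}
```

View pics/scene0.png

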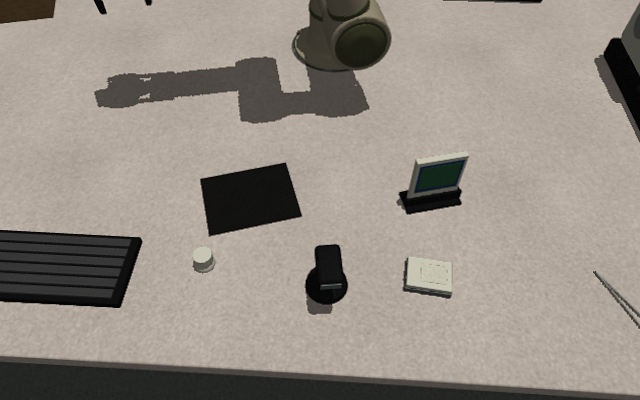

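View pics/top0.png

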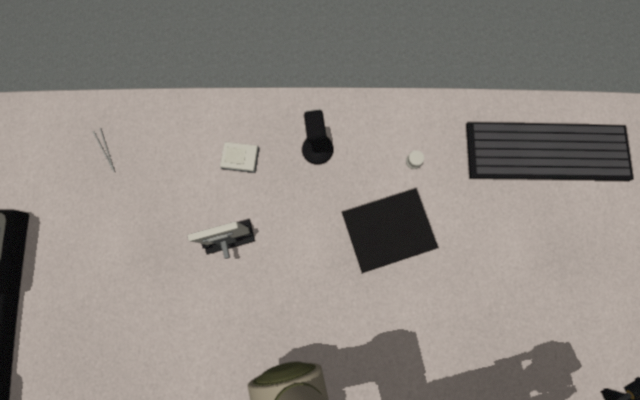

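View pics/wrist0.png

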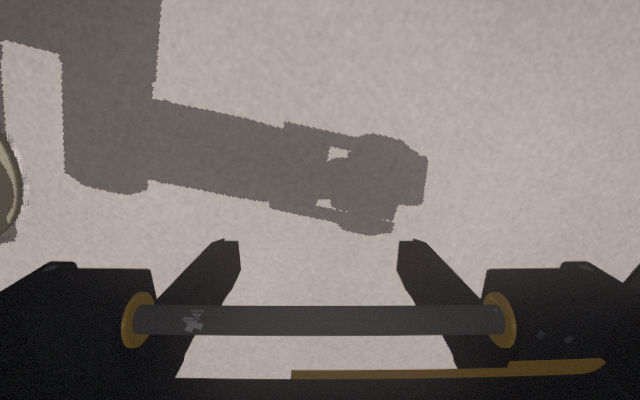

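The scene picture shows the display with its screen towards this camera at about (437,180), the mat at (250,198), the scanner at (327,275), the case at (429,277) and the jar at (203,259). In the top picture the display is at (220,235) and the mat's corners are (343,212), (417,189), (438,246) and (362,271). The wrist camera only sees desk. Next I measure the poses.

```bash
cat > h.py <<'E'
import numpy as np,cv2
from scipy.spatial.transform import Rotation as R
def cam(m):
    Rm=cv2.Rodrigues(np.array(m['rvec']))[0]; return Rm,np.array(m['tvec']).ravel()
def rays(m,px):
    n=cv2.undistortPoints(np.array(px,float).reshape(-1,1,2),m['K'],m['dist_coeffs']).reshape(-1,2)
    return np.c_[n,np.ones(len(n))]
def toplane(m,px,z):
    Rm,t=cam(m);d=rays(m,px)@Rm;c=-Rm.T@t
    return c+d*((z-c[2])/d[:,2])[:,None]
def cloud(m,dep):
    v,u=np.nonzero(dep>0);Rm,t=cam(m)
    P=rays(m,np.c_[u,v])*dep[v,u][:,None]
    return (P-t)@Rm,u,v
E
python3 - <<'E'
import cell
print([ (k,getattr(cell,k)) for k in dir(cell) if not k.startswith('_') and not callable(getattr(cell,k))])
from cell import *
from h import *
m=camera_model("top");p=cv2.imread("pics/top0.png");d=np.load("pics/top0_d.npy")
g=p.max(2)
mask=((g<35)*255).astype(np.uint8)
cs,_=cv2.findContours(mask,cv2.RETR_EXTERNAL,cv2.CHAIN_APPROX_NONE)
for c in cs:
    if cv2.contourArea(c)>150:
        r=cv2.minAreaRect(c);x=r[0]
        if 340<x[0]<440 and 190<x[1]<280:
            q=toplane(m,c.reshape(-1,2),3)[:,:2].astype(np.float32)
            rr=cv2.minAreaRect(q);print("mat",rr,cv2.boxPoints(rr))
for n in("top","scene"):
    m=camera_model(n);d=np.load(f"pics/{n}0_d.npy");P,u,v=cloud(m,d);p=cv2.imread(f"pics/{n}0.png")
    reg=(P[:,0]>200)&(P[:,0]<750)&(P[:,1]>-100)&(P[:,1]<420)
    dm=reg&(P[:,2]>5)
    # clusters in xy
    im=np.zeros((550,520),np.uint8);im[(P[dm,0]-200).astype(int),(P[dm,1]+100).astype(int)]=255
    k,l,st,ce=cv2.connectedComponentsWithStats(cv2.dilate(im,np.ones((13,13))))
    lab=l[(P[dm,0]-200).astype(int),(P[dm,1]+100).astype(int)]
    for i in range(1,k):
        A=P[dm][lab==i]
        if len(A)<30: continue
        print(n,len(A),A.min(0).round(),A.max(0).round(),'u',u[dm][lab==i].min(),u[dm][lab==i].max())
        top=A[A[:,2]>A[:,2].max()-8]
        print("  top",len(top),cv2.minAreaRect(top[:,:2].astype(np.float32)))
        np.save(f"pics/{n}_c{i}.npy",A)
E
```

```text
[('grasp_offset', 18.700000000000003)]
mat ((575.7590942382812, -162.5780487060547), (150.73477172851562, 191.13449096679688), 18.624460220336914) [[ 473.81778  -96.08508]
 [ 534.8593  -277.21027]
 [ 677.70044 -229.07101]
 [ 616.6589   -47.94583]]
top 2550 [237. -16.   5.] [304. 134. 370.] u 247 328
  top 19 ((289.0623779296875, 2.923893928527832), (2.350592613220215, 22.03594398498535), 1.0117247104644775)
top 81 [ 493. -100.    5.] [630. -49.   7.] u 343 364
  top 81 ((561.4387817382812, -74.15161895751953), (137.59982299804688, 50.234764099121094), 2.1477279663085938)
top 1409 [499. 169.   5.] [600. 295. 141.] u 187 254
  top 357 ((554.5712890625, 237.33905029296875), (15.479429244995117, 109.44821166992188), 16.403959274291992)
top 442 [718. 172.   5.] [750. 262.  28.] u 221 256
  top 347 ((736.2070922851562, 217.16615295410156), (83.82746887207031, 29.151559829711914), 88.70716094970703)
top 61 [742.  -5.   5.] [750.  41.  19.] u 308 326
  top 32 ((746.5886840820312, 15.118301391601562), (40.26152801513672, 6.636703014373779), 89.84806823730469)
scene 3946 [200. -26.   5.] [308. 135. 311.] u 320 391
  top 85 ((282.6014404296875, 26.629131317138672), (12.86585521697998, 63.261817932128906), 6.388152599334717)
scene 156 [ 477. -100.    5.] [641. -45.   9.] u 275 301
  top 156 ((558.2806396484375, -73.77395629882812), (163.19911193847656, 54.661415100097656), 1.5580805540084839)
scene 2926 [537. 168.   5.] [603. 303. 142.] u 399 469
  top 353 ((557.0151977539062, 236.04025268554688), (18.608665466308594, 112.53593444824219), 16.084409713745117)
scene 507 [720. 171.   6.] [750. 261.  29.] u 405 451
  top 480 ((735.9609375, 216.945068359375), (87.06877899169922, 28.257518768310547), 89.09489440917969)
```

```bash
cat >> h.py <<'E'
# estimates
DISP=np.array([555.5,237,8.]);DY=np.radians(16.3)
MAT=np.array([575.8,-162.6,0.]);MY=np.radians(18.6)
def frame(yaw,lean=0): return R.from_euler('z',yaw)*R.from_euler('y',lean)
def tool(ydir,zdir):
    y=ydir/np.linalg.norm(ydir);z=zdir-y*(zdir@y);z/=np.linalg.norm(z)
    return R.from_matrix(np.c_[np.cross(y,z),y,z])
def cur(o): 
    q=o['orientation'];return np.array(o['ee_pos']),R.from_quat([q[1],q[2],q[3],q[0]])
def plan(o,tcp,Rt):
    p,Rc=cur(o)
    rv=(Rc.inv()*Rt).as_rotvec(degrees=True)
    print("turn(deg,tool)",rv.round(2),"shift after turn(cm,tool)",(Rt.inv().apply(tcp-p)/10).round(2),
      "shift before turn",(Rc.inv().apply(tcp-p)/10).round(2),"target",tcp.round(1))
GO=18.7
def tabpose(th,sgn=1,back=0,tilt=25,disp=None,yaw=None):
    D=frame(DY if yaw is None else yaw);d=DISP if disp is None else disp
    h=np.array([-32,0,-45.]);h=R.from_euler('y',th).apply(h)+[-11.5,0,95]
    g=d+D.apply(h);t=np.radians(tilt)
    Rt=tool(D.apply([np.sin(t),0,-np.cos(t)]),sgn*D.apply([0,1,0]))
    return g+Rt.apply([0,GO-back,0]),Rt
E
python3 - <<'E'
from cell import *
from h import *
o=get_obs();p,Rc=cur(o);print(Rc.as_matrix().round(3))
for s in(1,-1):
    for b in(120,0):
        t,Rt=tabpose(0,s,b);plan(o,t,Rt)
for n in("top","scene"):
    import glob
    for f in glob.glob(f"pics/{n}_c*.npy"):
        A=np.load(f)
        if A[:,1].min()>160 and A[:,0].max()<620:
            L=frame(DY).inv().apply(A-DISP)
            s=(L[:,0]<-20)&(L[:,2]>25);print(n,s.sum(),L[s].min(0),L[s].max(0),np.median(L[s],0))
E
```

```text
[[-0.897 -0.     0.443]
 [-0.443  0.001 -0.897]
 [-0.    -1.    -0.001]]
turn(deg,tool) [  36.83 -166.2    -3.3 ] shift after turn(cm,tool) [34.54 25.87 58.84] shift before turn [-51.8    8.91 -50.62] target [472.7 212.8 149.8]
turn(deg,tool) [  36.83 -166.2    -3.3 ] shift after turn(cm,tool) [34.54 37.87 58.84] shift before turn [-56.79  19.78 -49.73] target [521.3 227.   41.1]
turn(deg,tool) [ 2.23  9.82 24.93] shift after turn(cm,tool) [-34.54  25.87 -58.84] shift before turn [-51.8    8.91 -50.62] target [472.7 212.8 149.8]
turn(deg,tool) [ 2.23  9.82 24.93] shift after turn(cm,tool) [-34.54  37.87 -58.84] shift before turn [-56.79  19.78 -49.73] target [521.3 227.   41.1]
top 101 [-58.53756092  -7.15307828  43.41429493] [-20.03788549   6.35153528  63.26565816] [-41.15884989  -1.77774437  58.36012855]Traceback (most recent call last):
  File "<stdin>", line 13, in <module>
    return umr_minimum(a, axis, None, out, keepdims, initial, where)
ValueError: zero-size array to reduction operation minimum which has no identity
```

```bash
python3 -m inch '[[0.6,[-2.6,0,-2.6],[0,0,0]],[0.6,[-2.6,0,-2.6],[0,0,0]],[0.6,[-2.6,0,-2.6],[0,0,0]],[0.6,[-2.6,0,-2.6],[0,0,0]],[0.6,[-2.6,0,-2.6],[0,0,0]],[0.6,[-2.6,0,-2.6],[0,0,0]],[0.6,[-2.6,0,-2.6],[0,0,0]],[0.6,[-2.6,0,-2.6],[0,0,0]]]' 6 && python3 -m inch '[[0.6,[-2.6,0,-2.6],[0,0,0]],[0.6,[-2.6,0,-2.6],[0,0,0]],[0.6,[-2.6,0,-2.6],[0,0,0]],[0.6,[-2.6,0,-2.6],[0,0,0]],[0.6,[-2.6,0,-2.6],[0,0,0]],[0.6,[-2.6,0,-2.6],[0,0,0]],[0.6,[-2.6,0,-2.6],[0,0,0]],[0.6,[-2.6,0,-2.6],[0,0,0]]]'
cat > p1.py <<'E'
from cell import *
from h import *
o=get_obs();print(o['time'],o['q'].round(2),o['ee_pos'].round(1),o['ft_force'].round(1),o['finger_gap'])
for b in(120,0): t,Rt=tabpose(0,-1,b);plan(o,t,Rt)
E
python3 p1.py
```

```text
time: 0.82
ee_pos: [326.9, -190.4, 238.7]
orientation: [0.161, -0.161, 0.689, -0.689]
ft_force: [1.0, -0.2, -0.5]
finger_gap: 52.6
time: 1.48
ee_pos: [421.3, 88.5, 238.7]
orientation: [-0.161, 0.161, -0.689, 0.689]
ft_force: [1.5, -0.6, -0.6]
finger_gap: 53.4
1.4833 [-0.07  0.1   1.76 -0.    1.28  1.05] [421.3  88.5 238.7] [ 1.5 -0.6 -0.6] 53.36143661660176
turn(deg,tool) [ 2.18  9.84 24.93] shift after turn(cm,tool) [ -3.87  11.61 -10.49] shift before turn [-10.11   8.89  -8.87] target [472.7 212.8 149.8]
turn(deg,tool) [ 2.18  9.84 24.93] shift after turn(cm,tool) [ -3.87  23.61 -10.49] shift before turn [-15.1   19.77  -7.99] target [521.3 227.   41.1]
```

```bash
python3 -m inch '[[0.6,[0,0,0],[0.44,1.97,4.99]],[0.6,[0,0,0],[0.44,1.97,4.99]],[0.6,[0,0,0],[0.44,1.97,4.99]],[0.6,[0,0,0],[0.44,1.97,4.99]],[0.6,[0,0,0],[0.44,1.97,4.99]],[0.6,[-1.2,0,-3.3],[0,0,0]],[0.6,[-1.2,0,-3.3],[0,0,0]],[0.6,[-1.4,0,-3.8],[0,0,0]]]' && python3 -m inch '[[0.6,[0,2.9,0],[0,0,0]],[0.6,[0,2.9,0],[0,0,0]],[0.6,[0,2.9,0],[0,0,0]],[0.6,[0,2.9,0],[0,0,0]],[0.6,[0,0,0],[0,0,0]]]'
python3 p1.py; python3 - <<'E'
from cell import *
import cv2,numpy as np
m=camera_model("wrist");p,d=snapshot("wrist");cv2.imwrite("pics/w1.png",p[:,:,::-1]);np.save("pics/w1_d.npy",d);np.save("pics/w1_m.npy",m,allow_pickle=True)
E
```

```text
time: 2.15
ee_pos: [425.1, 196.1, 255.1]
orientation: [0.248, 0.055, 0.705, -0.662]
ft_force: [2.2, -1.5, -0.1]
finger_gap: 52.8
time: 2.57
ee_pos: [471.2, 209.6, 144.9]
orientation: [0.246, 0.051, 0.706, -0.662]
ft_force: [-1.4, 0.4, -0.7]
finger_gap: 53.0
2.5667 [0.17 0.22 1.97 0.1  0.54 1.38] [471.2 209.6 144.9] [-1.4  0.4 -0.7] 52.96631249236928
turn(deg,tool) [ 0.03 -0.04  0.46] shift after turn(cm,tool) [-0.42 -0.35 -0.27] shift before turn [-0.42 -0.35 -0.27] target [472.7 212.8 149.8]
turn(deg,tool) [ 0.03 -0.04  0.46] shift after turn(cm,tool) [-0.42 11.65 -0.27] shift before turn [-0.51 11.65 -0.26] target [521.3 227.   41.1]
```

View pics/w1.png

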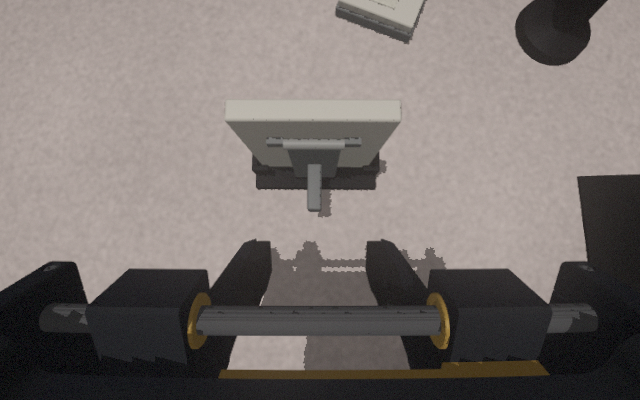

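The wrist view shows the display's back, with the tab at about (314,188) and the hinge at (314,143). The finger tips are at (257,245) and (380,245), so the tab lies almost on the fingers' centre line. I check this against the wrist depth.

```bash
python3 - <<'E'
from h import *
m=np.load("pics/w1_m.npy",allow_pickle=True).item();d=np.load("pics/w1_d.npy")
P,u,v=cloud(m,d);L=frame(DY).inv().apply(P-DISP)
s=(abs(u-315)<14)&(v>160)&(v<215)&(L[:,2]>20)&(L[:,0]<-20)
T=L[s];print("tab",s.sum(),T.min(0).round(1),T.max(0).round(1),np.median(T,0).round(1))
s=(v>95)&(v<128)&(u>215)&(u<410)&(L[:,2]>122)
T=P[s];print("top",s.sum(),cv2.minAreaRect(T[:,:2].astype(np.float32)),np.percentile(T[:,2],[5,50,95]))
T=L[s];print(T.min(0).round(1),T.max(0).round(1))
E
```

```text
tab 633 [-57.2  -4.8  46.5] [-20.    7.   61.1] [-39.6   1.1  58.2]
top 4484 ((554.7415771484375, 238.026123046875), (15.681414604187012, 109.94239807128906), 15.938055038452148) [132.3840556  136.7093969  137.87300682]
[ -8.6 -53.7 122. ] [  7.4  56.2 131. ]
```

```bash
sed -i 's/^DISP=.*/DISP=np.array([554.2,238,8.]);DY=np.radians(16.1)/' h.py; python3 p1.py
```

```text
2.6167 [0.17 0.21 1.96 0.1  0.54 1.38] [471.4 209.6 147.5] [-0.2 -0.2  1. ] 52.963936657036825
turn(deg,tool) [0.1  0.15 0.29] shift after turn(cm,tool) [-0.2  -0.16 -0.43] shift before turn [-0.2  -0.16 -0.43] target [471.3 214.1 149.8]
turn(deg,tool) [0.1  0.15 0.29] shift after turn(cm,tool) [-0.2  11.84 -0.43] shift before turn [-0.26 11.84 -0.41] target [520.  228.1  41.1]
```

```bash
python3 -m inch '[[0.6,[-0.2,1.5,-0.4],[0,0,0]],[0.6,[0,2,0],[0,0,0]],[0.6,[0,2,0],[0,0,0]],[0.6,[0,2,0],[0,0,0]],[0.6,[0,1.8,0],[0,0,0]],[0.6,[0,1.4,0],[0,0,0]],[0.6,[0,0.8,0],[0,0,0]],[0.6,[0,0,0],[0,0,0]]]' 
python3 p1.py;  python3 - <<'E'
from cell import *
import cv2,numpy as np
p,d=snapshot("wrist");cv2.imwrite("pics/w2.png",p[:,:,::-1])
E
```

```text
time: 3.28
ee_pos: [519.8, 227.6, 46.7]
orientation: [0.249, 0.054, 0.705, -0.662]
ft_force: [-0.1, -0.5, -0.2]
finger_gap: 52.7
3.2833 [0.19 0.49 1.9  0.13 0.32 1.36] [519.8 227.6  46.7] [-0.1 -0.5 -0.2] 52.73930007068687
turn(deg,tool) [ 0.06  0.15 -0.02] shift after turn(cm,tool) [  0.21 -11.48  -0.05] shift before turn [  0.2  -11.48  -0.06] target [471.3 214.1 149.8]
turn(deg,tool) [ 0.06  0.15 -0.02] shift after turn(cm,tool) [ 0.21  0.52 -0.05] shift before turn [ 0.21  0.52 -0.05] target [520.  228.1  41.1]
```

View pics/w2.png

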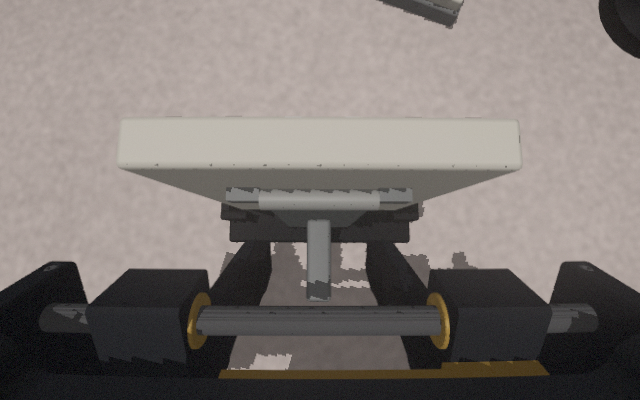

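The tab at (318,260) is centred between the fingers. I lower the tool the last few millimetres and close.

```bash
python3 -m inch '[[0.6,[0.2,0.4,0],[0,0,0]],[0.3,[0,0,0],[0,0,0]],[0.1,[0,0,0],[0,0,0]],[0,[0,0,0],[0,0,0]],[0,[0,0,0],[0,0,0]],[0,[0,0,0],[0,0,0]]]' 6
cat > p2.py <<'E'
from cell import *
from h import *
o=get_obs();print(o['time'],o['ee_pos'].round(1),o['ft_force'].round(1),o['finger_gap'])
p,Rc=cur(o)
a,Rt=tabpose(0,-1)
for th in np.arange(0.1,.75,.1):
    b,_=tabpose(th,-1); print(round(th,2),"step",(Rt.inv().apply(b-a)/10).round(2)); a=b
E
python3 p2.py
```

```text
time: 3.83
ee_pos: [519.5, 227.6, 42.0]
orientation: [0.249, 0.054, 0.705, -0.662]
ft_force: [0.4, 0.9, 0.3]
finger_gap: 21.6
3.8333 [519.5 227.6  42. ] [0.4 0.9 0.3] 21.553781051581733
0.1 step [ 0.25 -0.49 -0.  ]
0.2 step [ 0.2  -0.52 -0.  ]
0.3 step [ 0.15 -0.53  0.  ]
0.4 step [ 0.09 -0.54 -0.  ]
0.5 step [ 0.04 -0.55 -0.  ]
0.6 step [-0.02 -0.55  0.  ]
0.7 step [-0.07 -0.55 -0.  ]
```

```bash
python3 -m inch '[[0,[0,0,0],[0,0,0]],[0,[0,0,0],[0,0,0]],[0,[0,0,0],[0,0,0]],[0,[0,0,0],[0,0,0]]]'; python3 -m inch '[[0,[0.12,-0.25,0],[0,0,0]],[0,[0.12,-0.25,0],[0,0,0]],[0,[0.1,-0.26,0],[0,0,0]],[0,[0.1,-0.26,0],[0,0,0]]]'
```

```text
time: 4.17
ee_pos: [519.5, 227.6, 41.9]
orientation: [0.249, 0.054, 0.705, -0.662]
ft_force: [-0.4, -0.6, 0.5]
finger_gap: 11.7
time: 4.5
ee_pos: [511.1, 225.2, 49.3]
orientation: [0.249, 0.054, 0.705, -0.662]
ft_force: [0.2, -0.7, -1.8]
finger_gap: 12.0
```

Gripped at a gap of 12 mm, with low forces. I carry on along the arc.

```bash
python3 -m inch '[[0,[0.08,-0.26,0],[0,0,0]],[0,[0.07,-0.27,0],[0,0,0]],[0,[0.05,-0.27,0],[0,0,0]],[0,[0.04,-0.27,0],[0,0,0]]]';python3 -m inch '[[0,[0.02,-0.27,0],[0,0,0]],[0,[0.02,-0.28,0],[0,0,0]],[0,[-0.01,-0.27,0],[0,0,0]],[0,[-0.01,-0.28,0],[0,0,0]],[0,[-0.03,-0.27,0],[0,0,0]],[0,[-0.04,-0.28,0],[0,0,0]],[0,[0,0,0],[0,0,0]],[0,[0,0,0],[0,0,0]]]'
python3 - <<'E'
from cell import *
from h import *
o=get_obs();t,Rt=tabpose(.7,-1);plan(o,t,Rt)
for n in("wrist","top","scene"):
    m=camera_model(n);p,d=snapshot(n);cv2.imwrite(f"pics/{n}3.png",p[:,:,::-1]);np.save(f"pics/{n}3_d.npy",d);np.save(f"pics/{n}3_m.npy",m,allow_pickle=True)
E
```

```text
time: 4.83
ee_pos: [504.9, 223.4, 58.1]
orientation: [0.249, 0.054, 0.705, -0.662]
ft_force: [0.7, -0.3, -3.6]
finger_gap: 12.4
time: 5.5
ee_pos: [499.0, 221.6, 73.2]
orientation: [0.25, 0.054, 0.705, -0.662]
ft_force: [0.8, -0.1, -1.9]
finger_gap: 11.9
turn(deg,tool) [ 0.06  0.16 -0.05] shift after turn(cm,tool) [-0.01  0.11 -0.04] shift before turn [-0.01  0.11 -0.04] target [499.4 222.2  72.2]
```

View pics/wrist3.png

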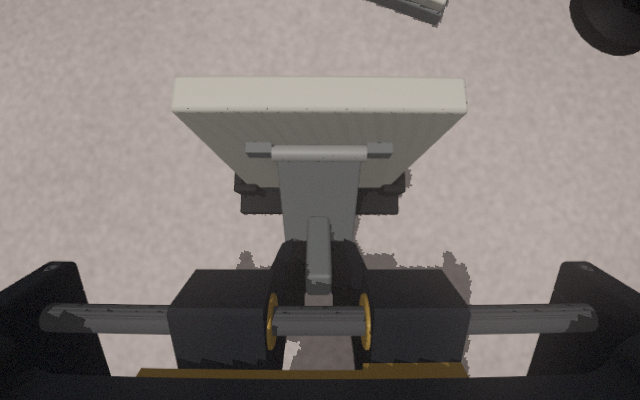

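The leg is swung out, with its face at (318,195) and the tab between the fingers at (318,250). I measure the leg angle and check that the display is still seated.

```bash
python3 - <<'E'
from h import *
m=np.load("pics/wrist3_m.npy",allow_pickle=True).item();d=np.load("pics/wrist3_d.npy")
P,u,v=cloud(m,d);L=frame(DY).inv().apply(P-DISP)
s=(u>288)&(u<303)&(v>170)&(v<230)&(L[:,0]<-14)
A=L[s];k=np.polyfit(A[:,2],A[:,0],1);print("leg angle",np.arctan(k[0]),s.sum(),A.min(0),A.max(0))
s=(v>75)&(v<113)&(u>170)&(u<470)&(L[:,2]>122)
T=P[s];print("top",s.sum(),cv2.minAreaRect(T[:,:2].astype(np.float32)),np.percentile(T[:,2],[5,50,95]))
s=(v>78)&(v<104)&(u>180)&(u<460)
T=L[s];print(T.min(0).round(1),T.max(0).round(1),np.polyfit(T[:,0],T[:,2],1))
s=(v>120)&(v<140)&(u>220)&(u<420);T=L[s];print('back tilt',np.polyfit(T[:,2],T[:,0],1))
E
```

```text
leg angle 0.7569836210439915 824 [-42.45402822   7.88137984  60.83044383] [-14.89304743  16.58778697  91.4053832 ]
top 10787 ((559.9114379882812, 239.45181274414062), (15.322887420654297, 109.52013397216797), 16.064990997314453) [135.94749358 137.08930862 138.12378673]
[  0.8 -52.3 126.8] [ 12.4  51.4 131.5] [-7.30154613e-02  1.29620975e+02]
back tilt [ 0.04426923 -7.13987941]
```

```bash
python3 -m inch '[[0.5,[0,0,0],[0,0,0]],[0.5,[0,0,0],[0,0,0]],[0.5,[0,0,0],[0,0,0]],[0.5,[0,0,0],[0,0,0]],[0.5,[0,0,0],[0,0,0]]]'; python3 -m inch '[[0.5,[0,-2,0],[0,0,0]],[0.5,[0,-3,0],[0,0,0]],[0.5,[0,-3,0],[0,0,0]],[0.5,[0,-3,0],[0,0,0]],[0.5,[0,-2.5,0],[0,0,0]],[0.5,[0,0,0],[0,0,0]],[0.5,[0,0,0],[0,0,0]]]'
cat > snap.py <<'E'
import sys
from cell import *
from h import *
o=get_obs();print(o['time'],o['q'].round(2),o['ee_pos'].round(1),o['ft_force'].round(1),o['finger_gap'])
i=sys.argv[1]
for n in sys.argv[2:]:
    m=camera_model(n);p,d=snapshot(n);cv2.imwrite(f"pics/{n}{i}.png",p[:,:,::-1]);np.save(f"pics/{n}{i}_d.npy",d);np.save(f"pics/{n}{i}_m.npy",m,allow_pickle=True)
E
python3 snap.py 4 wrist
```

```text
time: 6.07
ee_pos: [498.8, 221.6, 73.1]
orientation: [0.249, 0.054, 0.705, -0.662]
ft_force: [-0.0, 0.6, 0.7]
finger_gap: 43.3
time: 6.65
ee_pos: [444.2, 205.7, 196.4]
orientation: [0.25, 0.055, 0.705, -0.662]
ft_force: [0.7, -0.2, 0.5]
finger_gap: 44.0
6.65 [0.17 0.08 1.98 0.08 0.66 1.4 ] [444.2 205.7 196.4] [ 0.7 -0.2  0.5] 44.0057131383445
```

View pics/wrist4.png

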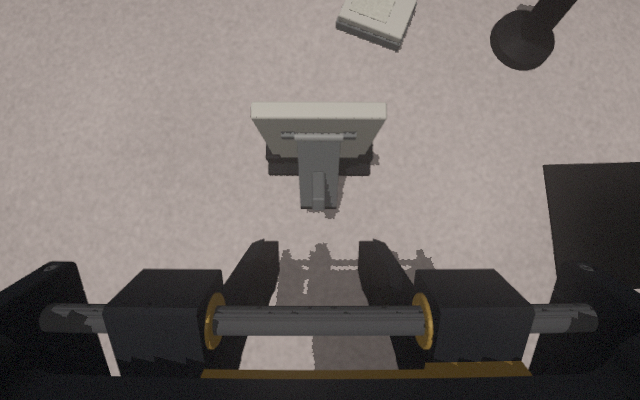

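The display stands in the cradle at (318,130), and the open leg's tab is at (318,190). Now I measure it again and plan the grasp from above.

```bash
cat >> h.py <<'E'
def grasppose(disp,yaw,lean,up=0,zg=121.5,s=1):
    # disp: display origin world; lean back positive
    D=frame(yaw,-lean);g=disp+D.apply([0,0,zg])
    Rt=tool(D.apply([0,0,-1]),s*D.apply([1,0,0]))
    return g+Rt.apply([0,GO,0])+[0,0,up],Rt
E
python3 - <<'E'
from h import *
from cell import *
m=np.load("pics/wrist4_m.npy",allow_pickle=True).item();d=np.load("pics/wrist4_d.npy")
P,u,v=cloud(m,d);L=frame(DY).inv().apply(P-DISP)
s=(u>303)&(u<310)&(v>150)&(v<200)&(L[:,0]<-14)
A=L[s];k=np.polyfit(A[:,2],A[:,0],1);print("leg angle",np.arctan(k[0]),s.sum(),A.min(0),A.max(0))
s=(v>100)&(v<125)&(u>245)&(u<392)&(L[:,2]>122)
T=P[s];print("top",s.sum(),cv2.minAreaRect(T[:,:2].astype(np.float32)),np.percentile(T[:,2],[5,50,95]))
s=(v>122)&(v<132)&(u>265)&(u<370);T=L[s];print('back tilt',np.polyfit(T[:,2],T[:,0],1))
o=get_obs()
for z in(1,-1):
  for up in(80,0): plan(o,*grasppose(DISP,DY,0,up,s=z))
E
```

```text
leg angle 0.6789956227530878 293 [-64.18768889   8.4518413   35.53906675] [-24.50184075  15.03277947  85.90082756]
top 2637 ((550.8116455078125, 236.68946838378906), (15.503363609313965, 109.32550048828125), 15.926219940185547) [132.25850698 136.76615952 138.01611535]
back tilt [-0.02085448 -7.49806883]
turn(deg,tool) [-19.6  -88.26 -19.63] shift after turn(cm,tool) [-0.05  0.43 11.49] shift before turn [-10.23   5.25  -0.02] target [554.2 238.  190.8]
turn(deg,tool) [-19.6  -88.26 -19.63] shift after turn(cm,tool) [-0.05  8.43 11.49] shift before turn [-6.85 12.5  -0.02] target [554.2 238.  110.8]
turn(deg,tool) [ 19.65  88.61 -19.62] shift after turn(cm,tool) [  0.05   0.43 -11.49] shift before turn [-10.23   5.25  -0.02] target [554.2 238.  190.8]
turn(deg,tool) [ 19.65  88.61 -19.62] shift after turn(cm,tool) [  0.05   8.43 -11.49] shift before turn [-6.85 12.5  -0.02] target [554.2 238.  110.8]
```

```bash
python3 -m inch '[[0.6,[0,0,0],[-1.4,-6.3,-1.4]],[0.6,[0,0,0],[-1.4,-6.3,-1.4]],[0.6,[0,0,0],[-1.4,-6.3,-1.4]],[0.6,[0,0,0],[-1.4,-6.3,-1.4]],[0.6,[0,0,0],[-1.4,-6.3,-1.4]],[0.6,[0,0,0],[-1.4,-6.3,-1.4]],[0.6,[0,0,0],[-1.4,-6.3,-1.4]]]'; python3 -m inch '[[0.6,[0,0,0],[-1.4,-6.3,-1.4]],[0.6,[0,0,0],[-1.4,-6.3,-1.4]],[0.6,[0,0,0],[-1.4,-6.3,-1.4]],[0.6,[0,0,0],[-1.4,-6.3,-1.4]],[0.6,[0,0,0],[-1.4,-6.3,-1.4]],[0.6,[0,0,0],[-1.4,-6.3,-1.4]],[0.6,[0,0,0],[-1.4,-6.3,-1.4]],[0.6,[0,0,0],[0,0,0]]]'
sed -i 's/^DISP=.*/DISP=np.array([551.5,237,8.]);DY=np.radians(16.0)/' h.py
cat > p3.py <<'E'
from cell import *
from h import *
o=get_obs();print(o['time'],o['q'].round(2),o['ee_pos'].round(1),o['ft_force'].round(1),o['finger_gap'])
for up in(80,0): plan(o,*grasppose(DISP,DY,0,up))
E
python3 p3.py
```

```text
time: 7.28
ee_pos: [443.9, 205.4, 193.7]
orientation: [0.443, -0.281, 0.614, -0.59]
ft_force: [0.1, -1.1, -0.9]
finger_gap: 52.6
time: 7.95
ee_pos: [444.1, 205.9, 193.6]
orientation: [-0.565, 0.567, -0.425, 0.423]
ft_force: [-0.1, 0.0, -0.5]
finger_gap: 53.0
7.95 [ 0.19  0.28  1.67 -0.    1.2  -0.09] [444.1 205.9 193.6] [-0.1  0.  -0.5] 53.00096239226076
turn(deg,tool) [ 0.2   0.3  -0.01] shift after turn(cm,tool) [-0.02  0.28 11.18] shift before turn [ 0.03  0.24 11.18] target [551.5 237.  190.8]
turn(deg,tool) [ 0.2   0.3  -0.01] shift after turn(cm,tool) [-0.02  8.28 11.18] shift before turn [ 0.03  8.24 11.21] target [551.5 237.  110.8]
```

```bash
python3 -m inch '[[0.6,[0,0,2.8],[0,0,0]],[0.6,[0,0,2.8],[0,0,0]],[0.6,[0,0,2.8],[0,0,0]],[0.6,[0,0,2.8],[0,0,0]],[0.6,[0,0,0],[0,0,0]],[0.6,[0,0,0],[0,0,0]]]'; python3 p3.py; python3 snap.py 5 wrist
```

```text
time: 8.45
ee_pos: [551.8, 236.4, 193.3]
orientation: [-0.564, 0.565, -0.427, 0.425]
ft_force: [-0.5, 0.3, -0.3]
finger_gap: 52.7
8.45 [ 0.21  0.52  1.32  0.    1.31 -0.07] [551.8 236.4 193.3] [-0.5  0.3 -0.3] 52.72215599625198
turn(deg,tool) [ 0.13 -0.13 -0.09] shift after turn(cm,tool) [-0.06  0.25 -0.02] shift before turn [-0.06  0.25 -0.02] target [551.5 237.  190.8]
turn(deg,tool) [ 0.13 -0.13 -0.09] shift after turn(cm,tool) [-0.06  8.25 -0.02] shift before turn [-0.05  8.25  0.  ] target [551.5 237.  110.8]
8.45 [ 0.21  0.52  1.32  0.    1.31 -0.07] [551.8 236.4 193.3] [-0.5  0.3 -0.3] 52.72215599625198
```

View pics/wrist5.png

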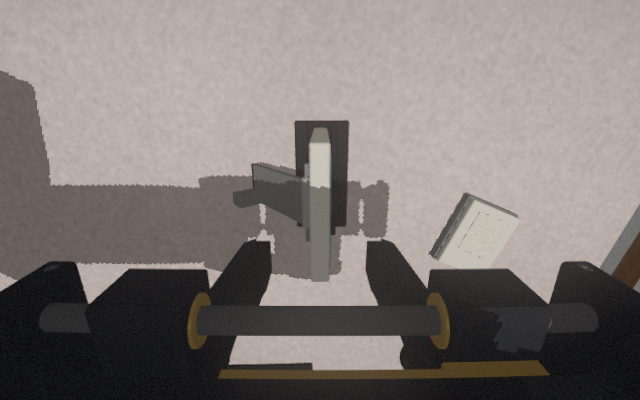

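The display's top edge at (319,210) is centred between the fingers, and the open leg points to the left. I descend and grip.

```bash
python3 -m inch '[[0.6,[0,2,0],[0,0,0]],[0.6,[0,2,0],[0,0,0]],[0.6,[0,2,0],[0,0,0]],[0.6,[0,1.4,0],[0,0,0]],[0.6,[0,0.8,0],[0,0,0]],[0.6,[0,0,0],[0,0,0]],[0.6,[0,0,0],[0,0,0]]]'; python3 p3.py;  python3 -m inch '[[0.2,[0,0,0],[0,0,0]],[0.1,[0,0,0],[0,0,0]],[0,[0,0,0],[0,0,0]],[0,[0,0,0],[0,0,0]],[0,[0,0,0],[0,0,0]],[0,[0,0,0],[0,0,0]],[0,[0,0,0],[0,0,0]],[0,[0,0,0],[0,0,0]]]' 25
```

```text
time: 9.08
ee_pos: [551.4, 236.6, 113.9]
orientation: [0.565, -0.564, 0.426, -0.425]
ft_force: [-0.1, 0.7, 0.9]
finger_gap: 52.9
9.0833 [ 0.21  0.59  1.42  0.    1.13 -0.07] [551.4 236.6 113.9] [-0.1  0.7  0.9] 52.89847492533
turn(deg,tool) [-0.02  0.01 -0.05] shift after turn(cm,tool) [-0.04 -7.69  0.02] shift before turn [-0.04 -7.69  0.03] target [551.5 237.  190.8]
turn(deg,tool) [-0.02  0.01 -0.05] shift after turn(cm,tool) [-0.04  0.31  0.02] shift before turn [-0.03  0.31  0.02] target [551.5 237.  110.8]
time: 9.75
ee_pos: [551.8, 236.7, 113.5]
orientation: [0.565, -0.564, 0.425, -0.425]
ft_force: [1.6, 0.4, 0.5]
finger_gap: 14.6
```

```bash
python3 -m inch '[[0,[0,-0.8,0],[0,0,0]],[0,[0,-1,0],[0,0,0]],[0,[0,-1.2,0],[0,0,0]],[0,[0,-1.2,0],[0,0,0]],[0,[0,-1.5,0],[0,0,0]],[0,[0,-1.5,0],[0,0,0]],[0,[0,-1.5,0],[0,0,0]],[0,[0,0,0],[0,0,0]]]'; python3 snap.py 6 wrist scene
```

```text
time: 10.42
ee_pos: [552.3, 236.8, 204.0]
orientation: [0.566, -0.563, 0.424, -0.426]
ft_force: [0.8, 0.0, -2.9]
finger_gap: 14.5
10.4167 [ 0.21  0.5   1.31  0.    1.32 -0.07] [552.3 236.8 204. ] [ 0.8  0.  -2.9] 14.492774390373707
```

View pics/wrist6.png

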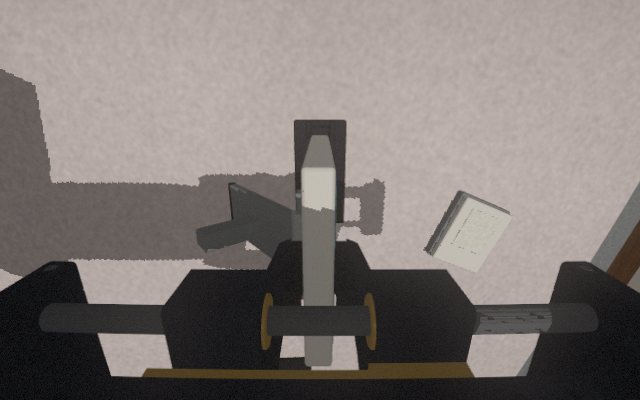

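View pics/scene6.png

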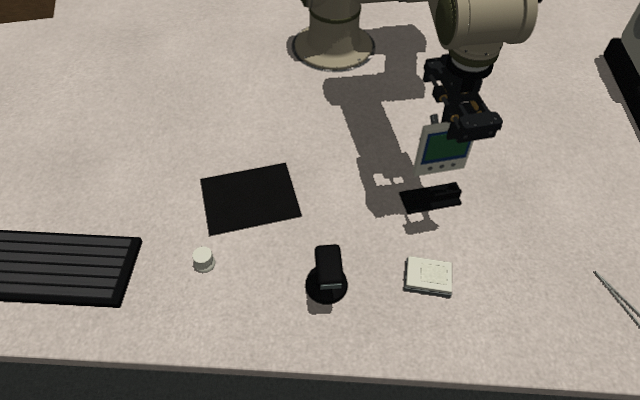

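The display is lifted and in the scene view hangs clear of the cradle, with its screen at (443,148) towards the camera. Now I refine the mat pose from both views.

```bash
python3 - <<'E'
from cell import *
from h import *
for n,f,c in(("top","pics/top0.png",(390,230)),("scene","pics/scene6.png",(250,198)),("scene","pics/scene0.png",(250,198))):
  m=camera_model(n);g=cv2.imread(f).max(2)
  for th in(35,60,90):
    k,l,st,ce=cv2.connectedComponentsWithStats(((g<th)*255).astype(np.uint8))
    i=l[c[1],c[0]];mk=(l==i).astype(np.uint8)
    cs,_=cv2.findContours(mk,0,1);q=max(cs,key=cv2.contourArea)
    w=toplane(m,q.reshape(-1,2),3)[:,:2].astype(np.float32);print(n,th,st[i][4],cv2.minAreaRect(w))
E
```

```text
top 35 4627 ((575.7590942382812, -162.5780487060547), (150.73477172851562, 191.13449096679688), 18.624460220336914)
top 60 4916 ((575.8231201171875, -162.618408203125), (154.2023468017578, 194.4087371826172), 18.44446563720703)
top 90 5069 ((576.125732421875, -162.88369750976562), (157.0069580078125, 196.7081298828125), 18.436433792114258)
scene 35 5031 ((577.1756591796875, -163.17337036132812), (158.8111572265625, 197.68765258789062), 18.393115997314453)
scene 60 5100 ((577.1720581054688, -163.30645751953125), (159.8686065673828, 198.51905822753906), 18.42935562133789)
scene 90 5155 ((577.1175537109375, -163.20468139648438), (160.98623657226562, 199.12887573242188), 18.42439842224121)
scene 35 5039 ((577.281005859375, -163.3092041015625), (158.89683532714844, 198.02674865722656), 18.401798248291016)
scene 60 5110 ((577.126708984375, -163.163330078125), (159.871337890625, 198.81813049316406), 18.42660903930664)
scene 90 5172 ((576.951171875, -163.22801208496094), (161.61390686035156, 199.15330505371094), 18.47150421142578)
```

```bash
sed -i 's/^MAT=.*/MAT=np.array([576.7,-163,0.]);MY=np.radians(18.4)/' h.py
cat > p4.py <<'E'
from cell import *
from h import *
o=get_obs();print(o['time'],o['q'].round(2),o['ee_pos'].round(1),o['ft_force'].round(1),o['finger_gap'])
lean=.355;D=frame(MY,-lean);heel=MAT+frame(MY).apply([33.5,0,3])
d=heel+D.apply([7.5,0,0])
for up in(80,20,0): plan(o,*grasppose(d,MY,lean,up,zg=124.2))
p,Rc=cur(o);Dn=Rc.as_matrix()  # tool z=disp x, tool y=-disp z, tool x=-? 
dx=Dn[:,2];dz=-Dn[:,1];dy=np.cross(dz,dx)
org=p-dz*105.5;M=np.c_[dx,dy,dz]
f=R.from_euler('y',.7).apply([0,0,-90])+[-11.5,0,95]
for nm,v in(("heel",[-7.5,0,0]),("foot",f)): print(nm,"in mat frame",(frame(MY).inv().apply(org+M@np.array(v)-MAT)-[0,0,3]).round(1))
print("lean",np.arccos(dz[2]).round(3))
E
python3 p4.py
```

```text
10.5167 [ 0.21  0.51  1.31  0.    1.32 -0.07] [551.4 236.5 200.5] [-0.7  0.  -4.1] 15.150031349966776
turn(deg,tool) [20.33 -2.34  0.38] shift after turn(cm,tool) [38.71 -1.92 -9.76] shift before turn [39.08  1.57 -8.22] target [ 580.4 -161.8  184.5]
turn(deg,tool) [20.33 -2.34  0.38] shift after turn(cm,tool) [ 38.71   3.71 -11.85] shift before turn [39.09  7.57 -8.22] target [ 580.4 -161.8  124.5]
turn(deg,tool) [20.33 -2.34  0.38] shift after turn(cm,tool) [ 38.71   5.59 -12.54] shift before turn [39.09  9.57 -8.22] target [ 580.4 -161.8  104.5]
heel in mat frame [ 94.6 387.5  92. ]
foot in mat frame [ 32.6 390.  118.2]
lean 0.001
```

```bash
python3 -m inch '[[0,[1,0,-0.2],[0,0,0]],[0,[2,0,-0.4],[0,0,0]],[0,[2.6,0,-0.5],[0,0,0]],[0,[2.6,0,-0.5],[0,0,0]],[0,[2.6,0,-0.6],[0,0,0]],[0,[2.6,0,-0.6],[0,0,0]],[0,[2.6,0,-0.6],[0,0,0]],[0,[2.6,0,-0.6],[0,0,0]]]'; python3 -m inch '[[0,[2.6,0,-0.6],[0,0,0]],[0,[2.6,0,-0.6],[0,0,0]],[0,[2.6,0,-0.6],[0,0,0]],[0,[2.6,0,-0.5],[0,0,0]],[0,[2.6,0,-0.5],[0,0,0]],[0,[2.6,0,-0.5],[0,0,0]],[0,[2,0,-0.4],[0,0,0]],[0,[1,0,-0.2],[0,0,0]]]'; python3 -m inch '[[0,[1,0,-0.2],[3,-0.3,0]],[0,[1,0,-0.2],[4,-0.5,0]],[0,[0,0,0],[4,-0.5,0.1]],[0,[0,0,0],[4,-0.5,0.1]],[0,[0,0,0],[3,-0.4,0.1]],[0,[0,0,0],[2.3,-0.2,0.1]],[0,[0,0,0],[0,0,0]]]'; python3 p4.py
```

```text
time: 11.18
ee_pos: [563.8, 44.8, 199.2]
orientation: [-0.565, 0.565, -0.426, 0.425]
ft_force: [0.0, 0.7, -4.2]
finger_gap: 14.9
time: 11.85
ee_pos: [577.7, -145.6, 198.9]
orientation: [-0.564, 0.565, -0.427, 0.425]
ft_force: [0.5, -0.3, -4.6]
finger_gap: 14.7
time: 12.43
ee_pos: [578.8, -163.0, 198.9]
orientation: [0.666, -0.463, 0.335, -0.479]
ft_force: [-0.4, -0.8, -4.1]
finger_gap: 14.6
12.4333 [-0.59  0.38  1.56  0.33  1.01 -1.06] [ 578.8 -163.   198.9] [-0.4 -0.8 -4.1] 14.56754086844128
turn(deg,tool) [ 0.07  0.01 -0.13] shift after turn(cm,tool) [-0.07  1.42 -0.33] shift before turn [-0.06  1.42 -0.33] target [ 580.4 -161.8  184.5]
turn(deg,tool) [ 0.07  0.01 -0.13] shift after turn(cm,tool) [-0.07  7.04 -2.41] shift before turn [-0.05  7.04 -2.41] target [ 580.4 -161.8  124.5]
turn(deg,tool) [ 0.07  0.01 -0.13] shift after turn(cm,tool) [-0.07  8.92 -3.11] shift before turn [-0.05  8.92 -3.1 ] target [ 580.4 -161.8  104.5]
heel in mat frame [31.5 -0.4 94.4]
foot in mat frame [-35.7  -0.5  97.4]
lean 0.354
```

```bash
python3 -m inch '[[0,[0,2,-0.7],[0,0,0]],[0,[0,2.2,-0.8],[0,0,0]],[0,[0,1.6,-0.55],[0,0,0]],[0,[0,0.8,-0.3],[0,0,0]],[0,[0,0,0],[0,0,0]],[0,[0,0,0],[0,0,0]]]'; python3 p4.py; python3 snap.py 7 scene wrist
```

```text
time: 12.93
ee_pos: [581.2, -162.7, 130.3]
orientation: [0.666, -0.464, 0.334, -0.479]
ft_force: [-0.6, 0.3, -2.8]
finger_gap: 14.8
12.9333 [-0.58  0.46  1.63  0.37  0.86 -1.12] [ 581.2 -162.7  130.3] [-0.6  0.3 -2.8] 14.756800344467637
turn(deg,tool) [ 0.06  0.1  -0.05] shift after turn(cm,tool) [-0.11 -5.11  1.84] shift before turn [-0.12 -5.11  1.83] target [ 580.4 -161.8  184.5]
turn(deg,tool) [ 0.06  0.1  -0.05] shift after turn(cm,tool) [-0.11  0.52 -0.25] shift before turn [-0.11  0.52 -0.25] target [ 580.4 -161.8  124.5]
turn(deg,tool) [ 0.06  0.1  -0.05] shift after turn(cm,tool) [-0.11  2.39 -0.94] shift before turn [-0.11  2.4  -0.94] target [ 580.4 -161.8  104.5]
heel in mat frame [33.9 -1.1 25.7]
foot in mat frame [-33.3  -1.2  28.8]
lean 0.354
12.9333 [-0.58  0.46  1.63  0.37  0.86 -1.12] [ 581.2 -162.7  130.3] [-0.6  0.3 -2.8] 14.756800344467637
```

View pics/scene7.png

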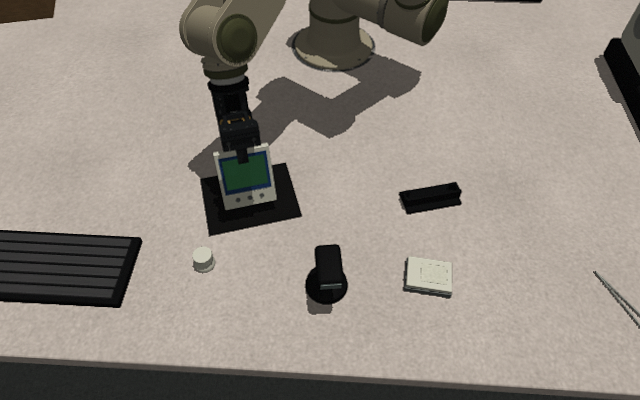

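View pics/wrist7.png

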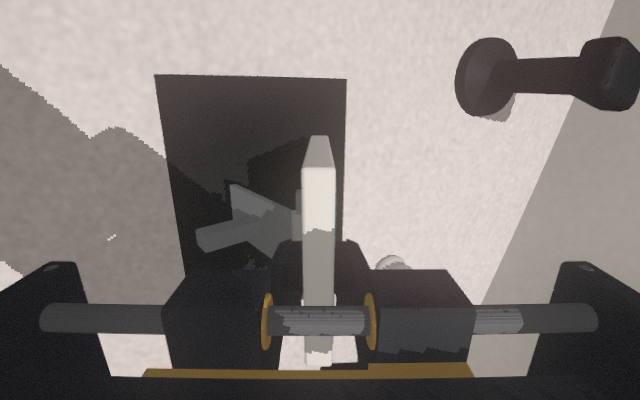

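The scene view shows the display held over the mat, its screen at (245,172) facing the camera. The wrist view shows the leg still open. I check its lean and clearance from the scene depth.

```bash
cat > face.py <<'E'
import sys
from h import *
i=sys.argv[1]
m=np.load(f"pics/scene{i}_m.npy",allow_pickle=True).item();d=np.load(f"pics/scene{i}_d.npy")
P,u,v=cloud(m,d);L=frame(MY).inv().apply(P-MAT)-[0,0,3]
p=cv2.imread(f"pics/scene{i}.png").max(2)[v,u]
s=(u>205)&(u<285)&(v>140)&(v<220)&(p>70)&(L[:,2]>4)&(abs(L[:,1])<60)&(abs(L[:,0])<60)
A=L[s];z0=A[:,2].min();S=A[(A[:,2]>z0+8)&(A[:,2]<z0+90)]
c,*_=np.linalg.lstsq(np.c_[S[:,2],S[:,1],np.ones(len(S))],S[:,0],rcond=None)
print("n",len(S),"lean",np.arctan(-c[0]),"yaw rel mat",np.arctan(-c[1]),"lowest z",np.percentile(A[:,2],[0,1,3]),"y range",np.percentile(A[:,1],[1,99]),"x at lowest",c[0]*z0+c[2])
E
python3 face.py 7
```

```text
n 739 lean 0.35502894552855924 yaw rel mat 0.005546899219595821 lowest z [31.54776875 33.07267016 34.96355479] y range [-56.86309011  51.29211376] x at lowest 49.25198587955971
```

```bash
python3 -m inch '[[0,[0,0.5,-0.2],[0,0,0]],[0,[0,0.5,-0.2],[0,0,0]],[0,[0,0.4,-0.15],[0,0,0]],[0,[0,0.2,-0.08],[0,0,0]],[0,[0,0.1,-0.03],[0,0,0]],[0,[0,0,0],[0,0,0]],[0,[0,0,0],[0,0,0]]]'; python3 p4.py
```

```text
time: 13.62
ee_pos: [580.8, -163.0, 111.8]
orientation: [0.666, -0.464, 0.334, -0.48]
ft_force: [1.0, -0.4, -4.0]
finger_gap: 14.8
13.6167 [-0.58  0.49  1.64  0.38  0.82 -1.14] [ 580.8 -163.   111.8] [ 1.  -0.4 -4. ] 14.788406609975366
turn(deg,tool) [ 0.02  0.08 -0.03] shift after turn(cm,tool) [-0.13 -6.82  2.52] shift before turn [-0.13 -6.82  2.52] target [ 580.4 -161.8  184.5]
turn(deg,tool) [ 0.02  0.08 -0.03] shift after turn(cm,tool) [-0.13 -1.19  0.43] shift before turn [-0.13 -1.19  0.43] target [ 580.4 -161.8  124.5]
turn(deg,tool) [ 0.02  0.08 -0.03] shift after turn(cm,tool) [-0.13  0.68 -0.26] shift before turn [-0.13  0.68 -0.26] target [ 580.4 -161.8  104.5]
heel in mat frame [33.5 -1.2  7.3]
foot in mat frame [-33.7  -1.3  10.3]
lean 0.355
```

```bash
python3 -m inch '[[0,[0,0.2,-0.07],[0,0,0]],[0,[0,0.2,-0.07],[0,0,0]],[0,[0,0.1,-0.04],[0,0,0]],[0,[0,0,0],[0,0,0]],[0,[0,0,0],[0,0,0]]]'; python3 -m inch '[[0,[0,0.1,-0.04],[0,0,0]],[0,[0,0,0],[0,0,0]],[0,[0,0,0],[0,0,0]]]'; python3 p4.py | grep mat
```

```text
time: 14.03
ee_pos: [580.8, -162.9, 106.4]
orientation: [0.666, -0.464, 0.334, -0.479]
ft_force: [0.2, 0.3, -4.2]
finger_gap: 14.8
time: 14.28
ee_pos: [580.8, -162.9, 105.3]
orientation: [0.666, -0.464, 0.334, -0.48]
ft_force: [0.3, -0.4, -3.3]
finger_gap: 15.1
heel in mat frame [33.5 -1.1  0.8]
foot in mat frame [-33.7  -1.2   3.8]
```

```bash
python3 -m inch '[[0,[0,0.1,-0.04],[0,0,0]],[0,[0,0,0],[0,0,0]],[0,[0,0,0],[0,0,0]]]'; python3 -m inch '[[0,[0,0.05,-0.02],[0,0,0]],[0,[0,0,0],[0,0,0]],[0,[0,0,0],[0,0,0]]]'; python3 p4.py | grep mat
```

```text
time: 14.53
ee_pos: [581.0, -163.0, 104.6]
orientation: [0.666, -0.464, 0.334, -0.48]
ft_force: [0.8, -0.6, -0.8]
finger_gap: 14.7
time: 14.78
ee_pos: [581.2, -163.1, 104.4]
orientation: [0.666, -0.463, 0.333, -0.48]
ft_force: [0.8, 0.2, 4.0]
finger_gap: 15.0
heel in mat frame [34.  -1.6 -0.1]
foot in mat frame [-33.2  -1.6   2.9]
```

The display is in contact: the vertical force went from −4 N to +4 N. I release it.

```bash
python3 -m inch '[[0.19,[0,0,0],[0,0,0]],[0.2,[0,0,0],[0,0,0]],[0.22,[0,0,0],[0,0,0]],[0.25,[0,0,0],[0,0,0]],[0.3,[0,0,0],[0,0,0]],[0.4,[0,0,0],[0,0,0]],[0.5,[0,0,0],[0,0,0]],[0.5,[0,0,0],[0,0,0]]]' 5; python3 snap.py 8 wrist
```

```text
time: 15.45
ee_pos: [580.7, -162.9, 103.7]
orientation: [0.666, -0.464, 0.334, -0.48]
ft_force: [-0.0, 0.5, -0.4]
finger_gap: 42.8
15.45 [-0.58  0.5   1.65  0.39  0.81 -1.15] [ 580.7 -162.9  103.7] [-0.   0.5 -0.4] 42.8171012008723
```

View pics/wrist8.png

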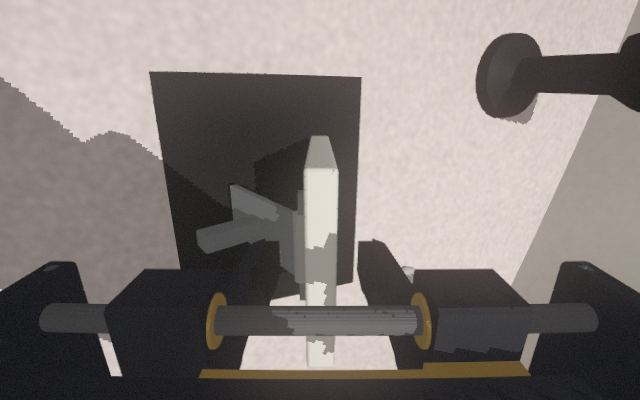

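The display at (320,240) stands free between the open fingers and keeps its lean. I retreat along the tool axis.

```bash
python3 -m inch '[[0.5,[0,-0.8,0],[0,0,0]],[0.5,[0,-1.5,0],[0,0,0]],[0.5,[0,-2,0],[0,0,0]],[0.5,[0,-2,0],[0,0,0]],[0.5,[0,-2.5,0],[0,0,0]],[0.5,[0,-3,0],[0,0,0]],[0.5,[0,-3,0],[0,0,0]],[0.5,[0,0,0],[0,0,0]]]'; python3 -m inch '[[0.5,[0,0,-3],[0,0,0]],[0.5,[0,0,-3],[0,0,0]],[0.5,[0,0,-3],[0,0,0]],[0.5,[0,0,-3],[0,0,0]],[0.5,[0,0,0],[0,0,0]],[0.5,[0,0,0],[0,0,0]]]';python3 snap.py 9 scene wrist top; python3 face.py 9
python3 - <<'E'
from h import *
m=np.load("pics/top9_m.npy",allow_pickle=True).item()
for n in("0","9"):
    d=np.load(f"pics/top{n}_d.npy");P,u,v=cloud(m,d)
    for nm,c,h in(("case",(735,217),60),("jar",(728,-215),40),("scan",(745,20),60)):
        s=(abs(P[:,0]-c[0])<h+20)&(abs(P[:,1]-c[1])<h)&(P[:,2]>8);print(n,nm,s.sum(),P[s].mean(0).round(1) if s.any() else '')
E
```

```text
time: 16.17
ee_pos: [532.3, -180.7, 248.6]
orientation: [0.666, -0.464, 0.33, -0.482]
ft_force: [-0.3, 0.2, 1.9]
finger_gap: 44.0
time: 16.67
ee_pos: [424.7, -215.3, 200.8]
orientation: [0.666, -0.463, 0.335, -0.48]
ft_force: [0.9, -0.0, 0.6]
finger_gap: 43.9
16.6667 [-0.9   0.14  1.87  0.39  1.04 -1.4 ] [ 424.7 -215.3  200.8] [ 0.9 -0.   0.6] 43.92972524913125
n 761 lean 0.3548299897307102 yaw rel mat 0.002618135941801857 lowest z [4.33413832 7.24424036 8.75083883] y range [-57.10073484  51.08868018] x at lowest 49.4260076673101
0 case 937 [753.1 213.   22.3]
0 jar 241 [ 747.8 -224.9   32.2]
0 scan 1127 [781.   18.3  69.7]
9 case 930 [753.2 213.1  22.5]
9 jar 237 [ 748.  -225.    32.8]
9 scan 1134 [781.   18.4  69.6]
```

View pics/scene9.png

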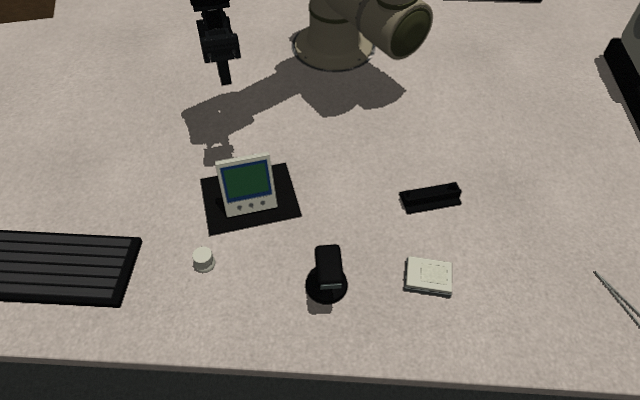

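View pics/wrist9.png

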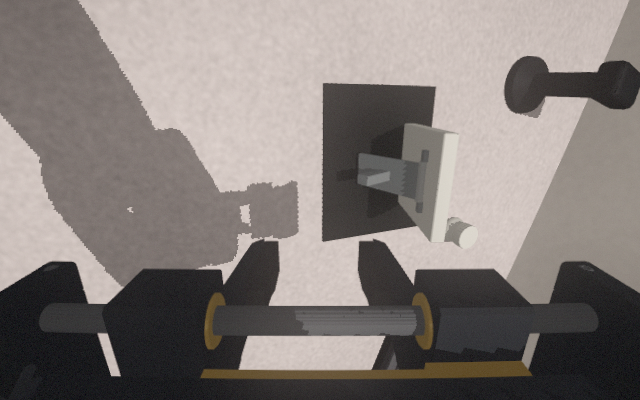

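The display stands mid-mat, with its screen at (247,183) in the scene view facing away from the robot. It is clear of the arm, and the bystanders have not moved. I hand in.

```bash
python3 -c "
from cell import *
print(hand_in())"
```

```text
the job is handed in; nothing more can be done
None
```

I opened the kickstand leg in the cradle, lifted the display out by its top and stood it on the mat. I then let go, backed the arm away and handed in at about 17 s of the 58 s allowed. The hand-in gives no verdict, so the results below come from my own measurements.

- **Leg:** it measured about 0.70 rad relative to the display after I released the tab. While I held the tab, the display tipped forward about 0.05 rad within the cradle's play, then settled back.
- **Lean and squareness:** the final depth check showed a lean of 0.355 rad (target 0.36). The screen faces the mat's +x, square with the mat to within 0.01 rad.
- **Position on the mat:** worked out from the arm pose at release, the heel was about +34 mm and the foot about −33 mm in mat x, both within 2 mm of the centre in y. I did not measure the foot itself after release. The depth picture put the middle of the screen about 3 mm off centre in y.
- **Heights:** the lower front edge read about 4 mm above the mat, where about 5 mm is expected.
- **Placing force:** the wrist read about 4 N upward at touch-down, so it was a gentle landing.
- **Bystanders:** the case, jar and scanner moved less than 0.5 mm between the first and last top views.

No check failed. The only disagreement was the mat's outline, which came out about 9 mm small in the first top picture because of the colour threshold. Its centre agreed with the scene view to within about 2 mm.

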